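# Close the lubricator's bayonet filler cap and prime it

## Task

Take the loose dust cover off the lubricator's filler mouth and lay it flat in the steel tray, then fit the filler cap with the two lugs: lugs into the slots, push it down against the spring, twist it clockwise to the end and let it rise into its notches so that it stays locked. After that swing the pump lever all the way to its stop and let the spring bring it back; leave the other things on the bench where they are.

Things in the scene. Friction and masses are not known exactly. Their poses are not given: they have to be found in the camera images.
- lubricator: Bench lubricator, bolted down: dark base plate 170 (x) x 290 (y) x 12 mm. Origin: centre of the plate's underside, on the bench; z up. A filler collar (98 mm diameter, top 100 mm above the bench) stands on a grey block at y = +65 mm; the pump block with the lever is at y = -80 mm; the lever swings parallel to the x-z plane. Yaw within 0.3 rad.
- filler_mouth (a point): Centre of the collar's top face (100 mm above the bench), axes as the lubricator's. Mouth: 62 mm round hole with two opposite slots, 16 mm wide, out to 42 mm from the axis, on a line 60 degrees counter-clockwise (seen from above) of the x axis. 60 degrees clockwise of the slots, under the rim, lie blind notches, along the x axis; a stop blocks turning much further.
- spring_plate (a joint): Depression (m) of the sprung plate in the mouth; 0 = free, 2 mm below the collar top; 500 N/m. The cap can turn only while its underside is 24 to 28 mm below the collar top (at 28 its flange meets the collar; about 13 N). Let go at the notches, it is lifted to rest with its underside 14 mm below the collar top: locked, plate at about 0.012.
- filler_cap: Steel bayonet cap, upright on the bench, about 0.2 kg. Origin: centre of its underside; z up. Plug 56 mm diameter, z 0 to 28; at its foot two opposite lugs along its x axis, 78 mm over their ends, 10 wide, 9 high; flange 92 mm diameter, z 28 to 35; on top a straight dark bar grip, also along x, 64 x 14 mm, z 35 to 65. Half a turn makes no difference.
- dust_cover: Loose shallow aluminium lid, 113 mm diameter, sitting over the collar at the start, mass about 0.2 kg. Origin: centre of the lower edge of its 10 mm skirt (10 mm below the collar top while it sits there); its plate is from z = 10 to 14 mm; on top a round knob of 24 mm diameter, z = 14 to 46 mm, on its axis.
- steel_tray: Shallow open steel tray, fixed, 180 (x) x 170 (y) x 30 mm, walls and floor 4 mm. Origin: centre of its underside, on the bench. It is left or right of the lubricator; the filler cap is on the other side.
- pump_lever (a joint): Angle of the sprung pump lever, rad: 0 at rest (leaning 0.5 rad from upright towards the lubricator's -x side), growing as it is swung towards +x, stop at 0.9. The spring resists with about 4 N at the knob at rest to 8 N at the stop and returns the lever by itself.
- lever_knob (a point): Centre of the black ball, 32 mm diameter, at the end of the lever, 125 mm from the pivot; lever rod 14 mm thick. At rest the ball's top is 201 mm above the bench, 216 mm at mid swing: higher than the collar, so carry things over or round it.
- lever_pivot (a point): The lever's hinge axis, 75 mm above the bench; the axis is the lubricator's y axis direction.
- plain_plug: Bystander: a plain plug of like size without lugs, with a round knob instead of a bar grip. Not to be used.
- spray_can: Bystander: metal can, 64 mm diameter, 170 mm tall.
- oil_can: Bystander: red oil can, 84 mm diameter, with a bent spout, 150 mm tall.
- wrench: Bystander: wrench, 190 mm, lying.
- screwdriver: Bystander: screwdriver, 190 mm, lying.
- grinding_disc: Bystander: grey grinding disc, 84 mm diameter, lying.
- brush: Bystander: brush, 180 mm, lying.
Mind the look-alikes: they are no part of the job. What is shaped like the dust_cover but red or turquoise is not meant.

How it is judged:
On the way, in this order (a step that is already met when the one before it is completed fails the run):
1. the dust cover lies flat in the steel tray (x of dust_cover in the frame of steel_tray between -0.035 and 0.035 m and y of dust_cover in the frame of steel_tray between -0.03 and 0.03 m and z of dust_cover in the frame of steel_tray between 0 and 0.012 m and angle between dust_cover's own z axis and vertical below 0.1 rad), for 0.2 s.
2. the filler cap is locked in its notches (horizontal distance between filler_cap and filler_mouth below 0.006 m and z of filler_cap in the frame of filler_mouth between -0.0175 and -0.0105 m and angle between the x axis of filler_cap and the x axis of lubricator, either way round below 0.2 rad and angle between filler_cap's own z axis and vertical below 0.12 rad), for 0.2 s.
3. the pump lever is swung to its stop (value of joint pump_lever above 0.82 rad), for 0.04 s.
At the end, for the whole second after the job is handed in: Dust cover flat in the tray (0.1 rad); cap locked: underside 10.5-17.5 mm below the collar top, centred within 6 mm, lugs within 0.2 rad of the lubricator's x axis, upright within 0.12 rad; lever has been past 0.82 rad and is back within 0.06 rad of rest; all still (all of step 1 and all of step 2 and value of joint pump_lever below 0.06 rad and linear speed of each of filler_cap, dust_cover below 0.02 m/s); the robot touches nothing.
It fails at once if a bystander is pushed more than 40 mm or knocked over (distance of any of plain_plug, spray_can, oil_can, wrench, screwdriver, grinding_disc, brush from where it was at the start of the episode above 0.04 m or angle between any of spray_can, oil_can, plain_plug's own z axis and vertical above 0.6 rad).
It also fails if it takes over 69 s, if anything falls off the work surface, if the arm or the gripper's body presses on something with over 40 N, if the wrist force passes 120 N, or if a joint passes its speed limit or range.

## Robot

A 6-joint arm with a two-finger parallel gripper is mounted at the origin on the work surface. World frame = base frame: x ahead of the robot, y to its left, z up, the work surface at z = 0. Lengths are in m, angles in rad, forces in N, time in s.
With the tool pointing down it reaches from about 0.375 to 0.9 m from the base axis. Payload 3.1 kg.
Tool frame: the origin (TCP) lies on the centre line of the jaws, within the pads' length; the fingertips stand 14 mm ahead of it and the grasp point (between the pads) lies 5 mm behind it; z points along the fingers, y is the direction in which the jaws open and shut (so a half turn about z gives the same grasp; the last joint's range is limited). The gripper opens to 87 mm and grips with 3 to 60 N. Pads are 19 mm wide; open, the fingers measure 117 mm over their backs; the gripper's body (75 mm by 190 mm) begins 51 mm behind the grasp point.
Start: joints at [-1.429, 0.527, 1.433, -0, 1.181, -0.178], TCP at [0.197, -0.593, 0.237] pointing down, gripper open.
Joint ranges: [-3.08, 3.08], [-0.75, 2.2], [0.22, 2.44], [-1.43, 4.57], [0, 2.65], [-2.85, 2.85]. Speed limits (rad/s): [2.79, 2.79, 3.14, 3.14, 3.14, 3.14].

## Interface

Orientations are given as a unit quaternion [w, x, y, z].
In Python, from cell import arm gives the robot as it stands.
- The arm moves only by the tool carry_out, never from a script. Its argument "motion" is a list of rows, each a list of 7 numbers: the finger opening in m, from 0 to 0.087, then the shift along the tool's x, y, z in m, then the turn, a rotation vector about the tool's x, y, z in units of 10 degrees (1.0 is 10 degrees). A call has 1 to 20 rows; each row shifts and turns the pose as measured when the row begins, along the tool's axes as they then stand; what a row does not reach is not made up. A row lasts 1/8 s, in which the tool goes at most 62.5 mm and 10.7 degrees, less where a joint would pass 70% of its speed; a pose out of reach is approached as far as the arm can. A call is refused whole if a number of a shift passes 0.0625 or a number of a turn 1, either way. A call with a gripper value outside its range is refused whole. The fingers move at their own pace and stop on an object; the grip force is fixed at half the most. Time passes only in rows, so rows that do not move let the fingers close. It gives the time, the measured TCP pose, the force and the opening at its end, in the units of the state.
- arm.read_state(): the state, without advancing time (a new reading comes with each control period).
- arm.snapshot(name): name is "scene" or "top" or "wrist"; returns a dict with "frame" (400x640x3 uint8, red, green, blue), "depth" (400x640 float32, m along the optical axis (not along the pixel's ray), 0 where there is no reading), "K" (3x3 intrinsics, pixels), "R" (3x3) and "t" (3): a world point X has camera coordinates R X + t. Camera axes: x right, y down, z forward; pixel columns grow to the right and rows downward; lengths in m; the calibration is good to about 2 mm. A picture is of the moment at which its call begins.
- arm.job_done(): hands the job in, once; it reports no verdict.
Trained networks look in a picture, given as the dict that the camera call returned (one of the last four; its "shot" number tells which), for a name from the list of things; names that differ only in an ending like _2 or _b are one class to them, and where a whole thing is asked for, a point or a joint stands for the part that bears it (a point fixed in the world has none). Each returns a list of dicts, best first, with "p" (0 to 1); they miss things now and then, are a little off and sometimes report something else, mostly with a low value. They report only what shows in the picture. A call takes as long as a camera call. They do not tell look-alikes from the thing itself.
- arm.look_for(picture, name): "extent" ([centre column, centre row, width, height] in pixels, round what is visible of it).
- arm.outline_of(picture, name): "region" (400x640 bool, what is visible of it) and "extent" ([centre column, centre row, width, height] in pixels, round what is visible of it).
- arm.place_of(picture, name): "pixel" ([column, row] in pixels: a listed point, or the origin of a listed thing).
The state is a dict: "time_s": time; "joints": joint angles; "dq": joint speeds; "joint_efforts": joint torques, N m; "tool_pos": TCP position; "ee_rot": TCP orientation; "wrist_force": force on the tool from outside, world axes, zero at the start; "moment": the same for the moment, N m; "finger_gap": finger opening in m.
Only numpy, scipy, OpenCV 4.12 (cv2) and the standard library are available. Lean on these libraries where they do the work, as an engineer would, in place of code of your own. Each camera call takes 0.05 s, during which the arm holds its last target.

## Working session

There is one attempt and no reset: what is moved stays moved. The work goes in short steps, Python scripts to look and compute and a tool call to move; the robot and the scene stay as the last step left them, time stands still between calls to the robot, and variables do not carry over. Pictures are saved under pics/ and viewed, and the job is handed in when it is done.

Besides the shell and the picture viewer there is one more tool, called after "Request:" as name([rows], argument=value, ...), one row to a line, values as JSON. carry_out: Moves the arm, as the interface text tells. Its arguments: {"type":"object","properties":{"motion":{"type":"array"}},"required":["motion"]}

```bash
ls; mkdir -p pics
python3 - <<'E'
from cell import arm
import cv2, numpy as np, pickle
s=arm.read_state(); print({k:np.round(v,3).tolist() for k,v in s.items()})
for n in ["scene","top"]:
    p=arm.snapshot(n); cv2.imwrite(f"pics/{n}0.png",p["frame"][:,:,::-1])
    pickle.dump(p,open(f"{n}0.pkl","wb"))
    print(n,p["K"],p["R"],p["t"])
    for m in ["lubricator","filler_mouth","filler_cap","dust_cover","steel_tray","lever_knob","lever_pivot","plain_plug"]:
        print(m,[(np.round(d["pixel"]).tolist(),round(d["p"],2)) for d in arm.place_of(p,m)][:4])
E
```

```text
pics
{'time_s': 0.0, 'joints': [-1.429, 0.528, 1.434, 0.0, 1.181, -0.178], 'dq': [-0.0, -0.002, -0.002, 0.0, 0.002, -0.001], 'joint_efforts': [-0.001, -44.005, -17.66, 0.063, 0.058, -0.0], 'tool_pos': [0.197, -0.592, 0.236], 'ee_rot': [-0.001, 0.987, 0.16, 0.0], 'wrist_force': [-0.608, -0.1, -0.489], 'moment': [-0.019, -0.037, -0.039], 'finger_gap': 0.087}
scene [[470.68658397   0.         328.04303445]
 [  0.         470.68658397 196.71409712]
 [  0.           0.           1.        ]] [[ 0.90337669  0.42839805 -0.01963842]
 [ 0.31668352 -0.69727907 -0.64305011]
 [-0.28917487  0.57469731 -0.76557226]] [-0.48570342 -0.03883517  1.80395229]
lubricator [([326.0, 244.0], 0.78)]
filler_mouth [([331.0, 211.0], 0.71), ([331.0, 215.0], 0.63), ([288.0, 212.0], 0.2)]
filler_cap [([355.0, 158.0], 0.75), ([295.0, 222.0], 0.42)]
dust_cover [([406.0, 150.0], 0.77), ([339.0, 189.0], 0.67), ([333.0, 216.0], 0.56), ([366.0, 292.0], 0.55)]
steel_tray [([258.0, 322.0], 0.73)]
lever_knob [([294.0, 223.0], 0.52)]
lever_pivot [([316.0, 251.0], 0.63)]
plain_plug [([403.0, 190.0], 0.71)]
top [[375.00310902   0.         316.62977573]
 [  0.         375.00310902 197.90971074]
 [  0.           0.           1.        ]] [[-0.00529595 -0.99993429  0.01016743]
 [-0.99295684  0.00405502 -0.11840726]
 [ 0.11835825 -0.0107229  -0.99291306]] [0.06004456 0.51025954 1.29313153]
lubricator [([339.0, 192.0], 0.77)]
filler_mouth [([325.0, 188.0], 0.96)]
filler_cap [([225.0, 202.0], 0.78), ([260.0, 258.0], 0.69)]
dust_cover [([326.0, 187.0], 0.89), ([272.0, 203.0], 0.74), ([366.0, 186.0], 0.71), ([191.0, 160.0], 0.63)]
steel_tray [([438.0, 206.0], 0.94)]
lever_knob [([426.0, 270.0], 0.68), ([372.0, 200.0], 0.5)]
lever_pivot [([367.0, 185.0], 0.6)]
plain_plug [([244.0, 147.0], 0.78)]
```

View pics/scene0.png

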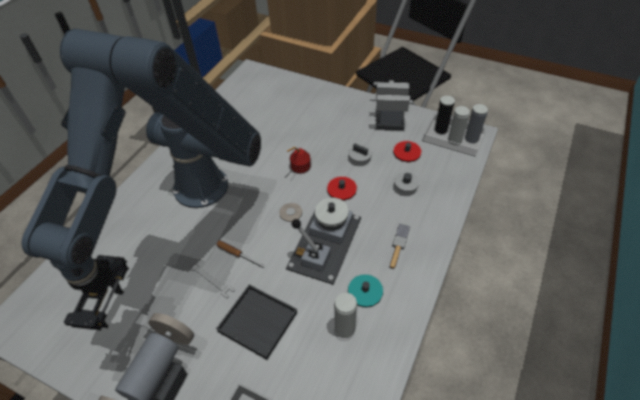

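View pics/top0.png

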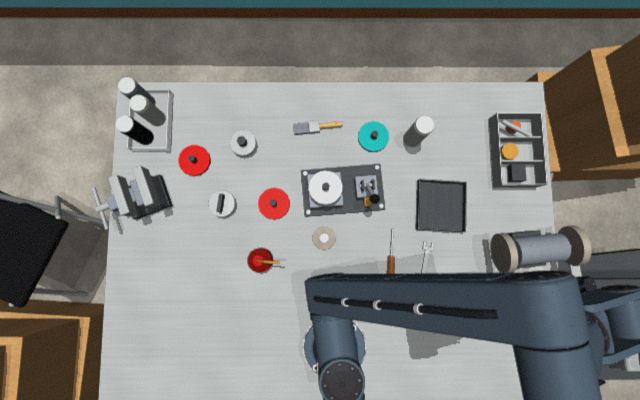

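The top view shows the cover on the collar at (325,187), the lugged cap with its bar grip at (222,204) and the tray at (441,206). The black knob is at (375,199), and the red lids at (274,203) and (194,160) and the turquoise one at (373,136) are decoys.

```bash
cat > h.py <<'E'
import numpy as np, cv2, pickle
from scipy.spatial.transform import Rotation as Rn
def ray(p,uv,z):
    K,R,t=p["K"],p["R"],p["t"]; C=-R.T@t
    d=R.T@np.linalg.solve(K,[uv[0],uv[1],1.]); return C+d*(z-C[2])/d[2]
def cloud(p):
    K,R,t=p["K"],p["R"],p["t"]; D=p["depth"]; v,u=np.mgrid[:D.shape[0],:D.shape[1]]
    X=np.stack([(u-K[0,2])/K[0,0]*D,(v-K[1,2])/K[1,1]*D,D],-1)
    W=(X-t)@R; W[D<=0]=np.nan; return W
def proj(p,X):
    c=p["R"]@np.asarray(X)+p["t"]; c=p["K"]@c; return c[:2]/c[2]
def rot(s):
    q=np.array(s["ee_rot"]); return Rn.from_quat([q[1],q[2],q[3],q[0]])
E
python3 - <<'E'
from h import *
p=pickle.load(open("top0.pkl","rb")); W=cloud(p)
f=p["frame"]; big=cv2.resize(f[110:240,180:500],None,fx=2.5,fy=2.5,interpolation=cv2.INTER_CUBIC)
cv2.imwrite("pics/top0b.png",big[:,:,::-1])
def info(name,u0,u1,v0,v1,z0,z1):
    w=W[v0:v1,u0:u1]; m=(w[...,2]>z0)&(w[...,2]<z1); q=w[m]
    r=cv2.minAreaRect((q[:,:2]*1000).astype(np.float32))
    print(name,len(q),"mean",q.mean(0).round(4),"med z",np.median(q[:,2]).round(4),"rect",np.round(r[0],1),np.round(r[1],1),round(r[2],1))
info("bench",330,400,230,260,-.05,.05)
info("plate",295,390,155,222,.006,.03)
info("cover",300,350,165,210,.095,.112)
info("coverknob",300,350,165,210,.12,.16)
info("tray",405,475,170,240,.015,.045)
info("trayfloor",405,475,170,240,-.01,.012)
info("capflange",205,240,185,225,.025,.045)
info("capgrip",205,240,185,225,.05,.08)
info("lever",355,400,175,220,.17,.22)
E
```

```text
bench 2092 mean [ 0.3464 -0.1122  0.0013] med z 0.0008 rect [ 346.6 -113.1] [248.3 102.9] 89.7
plate 2038 mean [ 0.5422 -0.0455  0.0126] med z 0.0125 rect [549.8 -33.6] [341.9 239.5] 88.8
cover 835 mean [0.5391 0.0307 0.1044] med z 0.1043 rect [539.7  30.5] [111.  111.6] 76.1
coverknob 45 mean [0.5388 0.0311 0.135 ] med z 0.1359 rect [539.3  31.3] [19.8 22. ] 89.2
tray 375 mean [ 0.4894 -0.3881  0.0268] med z 0.0279 rect [ 485.  -384.7] [173.  180.3] 86.4
trayfloor 4462 mean [ 0.4883 -0.3849  0.0023] med z 0.0022 rect [ 490.6 -388.3] [261.9 252.6] 89.7
capflange 436 mean [0.4932 0.39   0.0356] med z 0.0356 rect [493.6 392.1] [89.2 90.7] 71.1
capgrip 96 mean [0.4937 0.3906 0.0639] med z 0.0647 rect [493.7 391.7] [15.3 62.8] 83.7
lever 85 mean [ 0.4899 -0.1183  0.195 ] med z 0.1953 rect [ 490.7 -119.5] [30.  29.2] 72.1
```

View pics/top0b.png

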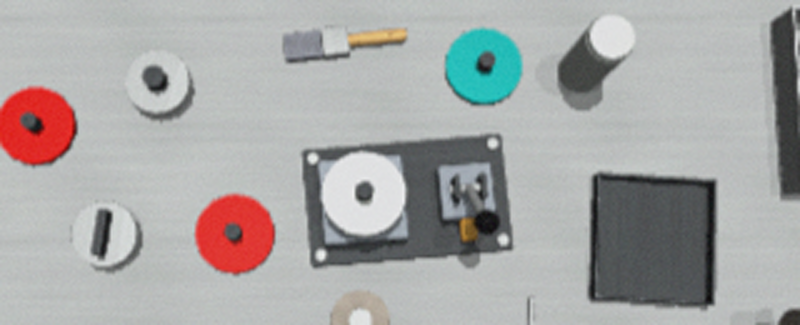

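```bash
cat >> h.py <<'E'
def plan(s,pos,yaw=None):
    """shift in present tool axes, and turn about tool z (10deg units) to reach pos, yaw(rad, of tool x)"""
    R=rot(s); sh=R.inv().apply(np.array(pos)-np.array(s["tool_pos"]))
    print("pos",np.round(s["tool_pos"],4),"yaw",round(float(np.arctan2(*R.as_matrix()[[1,0],0])),4),"t",s["time_s"],"gap",round(s["finger_gap"],4),"F",np.round(s["wrist_force"],1))
    print("shift",np.round(sh,4))
    if yaw is not None:
        T=np.column_stack([[np.cos(yaw),np.sin(yaw),0],[np.sin(yaw),-np.cos(yaw),0],[0,0,-1]])
        r=(R.inv()*Rn.from_matrix(T)).as_rotvec(degrees=True)/10
        print("turn",np.round(r,3),"shift in final axes",np.round(T.T@(np.array(pos)-np.array(s["tool_pos"])),4))
E
python3 - <<'E'
from h import *
from cell import arm
plan(arm.read_state(),[0.539,0.031,0.30],0.0)
p=pickle.load(open("top0.pkl","rb")); W=cloud(p)
def pca(u0,u1,v0,v1,z0,z1):
    w=W[v0:v1,u0:u1].reshape(-1,3); q=w[(w[:,2]>z0)&(w[:,2]<z1)][:,:2]; c=q-q.mean(0); U,S,V=np.linalg.svd(c,full_matrices=False); return np.arctan2(V[0,1],V[0,0])
print("grip yaw",pca(205,240,185,225,.05,.08))
# plate: dark/any points z .008-.09 in region
w=W[155:222,295:392]; m=((w[...,2]>.007)&(w[...,2]<.1)).astype(np.uint8)
n,l,st,_=cv2.connectedComponentsWithStats(m); k=1+st[1:,4].argmax(); q=w[(l==k)&(w[...,2]<.018)]
r=cv2.minAreaRect((q[:,:2]*1000).astype(np.float32)); print(r)
w=W[165:245,405:475]; m=((w[...,2]>.018)&(w[...,2]<.04)); q=w[m]; print(cv2.minAreaRect((q[:,:2]*1000).astype(np.float32)))
for y in (0.04,0.12): pass
E
```

```text
pos [ 0.1971 -0.5931  0.2366] yaw 0.3207 t 0.9 gap 0.0866 F [ 0.   0.7 -0.3]
shift [ 0.5212 -0.4845 -0.0634]
turn [0.    0.    1.838] shift in final axes [ 0.3419 -0.6241 -0.0634]
grip yaw 3.0000968502785335
((541.54052734375, -37.31361389160156), (175.49554443359375, 293.8663635253906), 4.669581413269043)
((484.9812316894531, -384.70819091796875), (173.03964233398438, 180.29978942871094), 86.37622833251953)
```

Request:
carry_out([
  [0.087,0,0,-0.04,0,0,0.92],
  [0.087,0,0,-0.04,0,0,0.92],
  [0.087,0.03,-0.052,0,0,0,0],
  [0.087,0.03,-0.052,0,0,0,0],
  [0.087,0.03,-0.052,0,0,0,0],
  [0.087,0.03,-0.052,0,0,0,0],
  [0.087,0.03,-0.052,0,0,0,0],
  [0.087,0.03,-0.052,0,0,0,0],
  [0.087,0.03,-0.052,0,0,0,0],
  [0.087,0.03,-0.052,0,0,0,0],
  [0.087,0.03,-0.052,0,0,0,0],
  [0.087,0.03,-0.052,0,0,0,0],
  [0.087,0,0,0,0,0,0],
])

```text
time_s: 2.52
tool_pos: [0.514, -0.0643, 0.3203]
ee_rot: [0.004, 1.0, -0.008, 0.005]
wrist_force: [-0.3, -1.0, -0.1]
finger_gap: 0.0872
```

Run:
```python
from h import *
from cell import arm
plan(arm.read_state(),[0.539,0.031,0.28],0.0)
p=arm.snapshot("wrist"); cv2.imwrite("pics/w1.png",p["frame"][:,:,::-1]); print(p["R"],p["t"])
W=cloud(p); z=W[...,2]
m=(z>.12)&(z<.145); print("knob",m.sum(),np.nanmean(W[m],0))
```

```text
pos [ 0.514  -0.0643  0.3203] yaw -0.0152 t 2.525 gap 0.0872 F [-0.3 -1.  -0.1]
shift [ 0.0232 -0.0959  0.0399]
turn [ 0.041 -0.055 -0.087] shift in final axes [ 0.025  -0.0953  0.0403]
[[-0.01497563 -0.99985624  0.00795226]
 [-0.96901561  0.01647382  0.24644953]
 [-0.2465451  -0.00401513 -0.969123  ]] [-0.05849809  0.44999434  0.59786708]
knob 640 [ 0.53554925 -0.01825823  0.13366498]
```

View pics/w1.png

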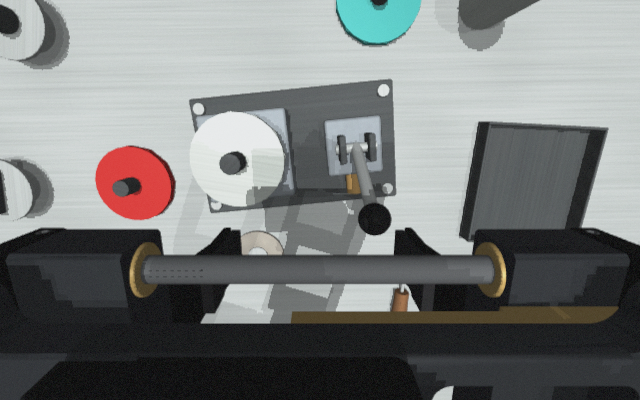

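The wrist view shows the cover (238,160), its knob (232,162), the lever ball (375,218) and the tray (533,180). I'll measure the knob and tray here.

Run:
```python
from h import *
from cell import arm
p=arm.snapshot("wrist"); W=cloud(p); z=W[...,2]
def c(u0,u1,v0,v1,a,b):
    w=W[v0:v1,u0:u1].reshape(-1,3); q=w[(w[:,2]>a)&(w[:,2]<b)]; (o,r)=cv2.minEnclosingCircle((q[:,:2]*1000).astype(np.float32)); rr=cv2.minAreaRect((q[:,:2]*1000).astype(np.float32)); print(len(q),q.mean(0).round(4),np.median(q[:,2]).round(4),np.round(o,1),round(r,1),rr)
c(215,250,140,180,.133,.145)
c(180,300,100,220,.1,.11)
c(350,400,190,245,.18,.21)
m=((z>.006)&(z<.11)).astype(np.uint8); m[230:]=0; m[:,:150]=0
n,l,st,_=cv2.connectedComponentsWithStats(m)
k=l[150,310]; q=W[(l==k)&(z<.018)]; print(cv2.minAreaRect((q[:,:2]*1000).astype(np.float32)))
```

```text
367 [0.5401 0.0296 0.1356] 0.1356 [540.  30.] 11.9 ((539.7338256835938, 29.84747314453125), (22.853004455566406, 22.795347213745117), 70.09749603271484)
6608 [0.5419 0.0293 0.1036] 0.1036 [539.9  29.9] 57.1 ((539.8722534179688, 29.753440856933594), (111.70014953613281, 112.09263610839844), 82.8967514038086)
856 [ 0.494  -0.1179  0.1947] 0.1957 [ 491.1 -119.4] 15.8 ((491.8211669921875, -119.11503601074219), (29.48961067199707, 30.691429138183594), 54.843414306640625)
((544.3379516601562, -35.10679626464844), (170.2666015625, 290.65399169921875), 4.621534824371338)
```

Request:
carry_out([
  [0.087,0.012,-0.047,0.0,0.04,-0.055,-0.087],
  [0.087,0.014,-0.047,0.02,0,0,0],
  [0.087,0,0,0.03,0,0,0],
  [0.087,0,0,0,0,0,0],
])

```text
time_s: 3.12
tool_pos: [0.5399, 0.0207, 0.2696]
ee_rot: [0.002, 1.0, -0.008, -0.0]
wrist_force: [0.2, -0.1, 0.9]
finger_gap: 0.087
```

Run:
```python
from h import *
from cell import arm
plan(arm.read_state(),[0.540,0.030,0.122],0.0)
```

```text
pos [0.5399 0.0207 0.2696] yaw -0.0157 t 3.125 gap 0.087 F [ 0.2 -0.1  0.9]
shift [-0.     -0.0099  0.1475]
turn [ 0.023  0.002 -0.09 ] shift in final axes [ 1.000e-04 -9.300e-03  1.476e-01]
```

Request:
carry_out([
  [0.07,0,-0.01,0.03,0.03,0,-0.1],
  [0.06,0,0,0.035,0,0,0],
  [0.06,0,0,0.035,0,0,0],
  [0.06,0,0,0.03,0,0,0],
  [0.06,0,0,0,0,0,0],
])

```text
time_s: 3.75
tool_pos: [0.5458, 0.0207, 0.1438]
ee_rot: [0.001, 1.0, -0.006, 0.007]
wrist_force: [0.1, -0.1, -0.4]
finger_gap: 0.0603
```

Run:
```python
from h import *
from cell import arm
plan(arm.read_state(),[0.540,0.030,0.122],0.0)
```

```text
pos [0.5458 0.0207 0.1438] yaw -0.0113 t 3.75 gap 0.0603 F [ 0.1 -0.1 -0.4]
shift [-0.0062 -0.0092  0.0217]
turn [ 0.011 -0.076 -0.065] shift in final axes [-0.0058 -0.0093  0.0218]
```

Request:
carry_out([
  [0.06,-0.006,-0.009,0,0,-0.076,-0.065],
  [0.06,0,0,0,0,0,0],
])

```text
time_s: 4.0
tool_pos: [0.5416, 0.0285, 0.1469]
ee_rot: [0.001, 1.0, -0.001, 0.002]
wrist_force: [1.2, 0.5, 0.1]
finger_gap: 0.06
```

Run:
```python
from h import *
from cell import arm
plan(arm.read_state(),[0.540,0.030,0.122],0.0)
```

```text
pos [0.5416 0.0285 0.1469] yaw -0.0019 t 4.0 gap 0.06 F [1.2 0.5 0.1]
shift [-0.0017 -0.0016  0.0249]
turn [ 0.016 -0.026 -0.011] shift in final axes [-0.0016 -0.0015  0.0249]
```

Request:
carry_out([
  [0.06,-0.0015,-0.0015,0.013,0,0,0],
  [0.06,0,0,0.012,0,0,0],
  [0.06,0,0,0,0,0,0],
])

```text
time_s: 4.38
tool_pos: [0.5412, 0.0302, 0.1222]
ee_rot: [0.002, 1.0, -0.001, 0.004]
wrist_force: [0.4, -0.2, -0.0]
finger_gap: 0.06
```

Run:
```python
from h import *
from cell import arm
plan(arm.read_state(),[0.540,0.030,0.122],0.0)
```

```text
pos [0.5412 0.0302 0.1222] yaw -0.0011 t 4.375 gap 0.06 F [ 0.4 -0.2 -0. ]
shift [-0.0012  0.0002  0.0002]
turn [ 0.02  -0.048 -0.007] shift in final axes [-0.0012  0.0002  0.0002]
```

Request:
carry_out([
  [0.0,0,0,0,0,0,0],
  [0.0,0,0,0,0,0,0],
  [0.0,0,0,0,0,0,0],
  [0.0,0,0,0,0,0,0],
  [0,0,0,-0.015,0,0,0],
  [0,0,0,-0.02,0,0,0],
  [0,0,0,-0.05,0,0,0],
  [0,0,0,-0.05,0,0,0],
  [0,0,0,-0.05,0,0,0],
  [0,0,0,0,0,0,0],
])

```text
time_s: 5.62
tool_pos: [0.5391, 0.031, 0.3164]
ee_rot: [0.002, 1.0, -0.001, 0.004]
wrist_force: [0.5, 0.2, -1.5]
finger_gap: 0.0232
```

Run:
```python
from h import *
from cell import arm
plan(arm.read_state(),[0.486,-0.386,0.32],0.0)
p=arm.snapshot("wrist"); cv2.imwrite("pics/w2.png",p["frame"][:,:,::-1])
```

```text
pos [0.5391 0.031  0.3164] yaw -0.0012 t 5.625 gap 0.0232 F [ 0.5  0.2 -1.5]
shift [-0.0526  0.4171 -0.0027]
turn [ 0.02  -0.051 -0.007] shift in final axes [-0.0531  0.417  -0.0036]
```

View pics/w2.png

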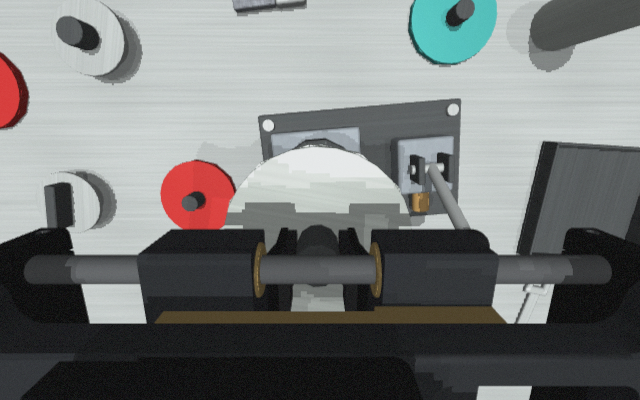

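The cover is held at gap 23 mm and hangs clear of the collar at image centre (320,195). Next I carry it over the lever to the tray.

Request:
carry_out([
  [0,-0.006,0.04,0,0,0,0],
  [0,-0.006,0.05,0,0,0,0],
  [0,-0.007,0.055,0,0,0,0],
  [0,-0.007,0.055,0,0,0,0],
  [0,-0.007,0.055,0,0,0,0],
  [0,-0.007,0.055,0,0,0,0],
  [0,-0.007,0.055,0,0,0,0],
  [0,-0.006,0.05,0,0,0,0],
  [0,0,0,0,0,0,0],
])

```text
time_s: 6.8
tool_pos: [0.4727, -0.3895, 0.295]
ee_rot: [-0.01, 1.0, 0.001, -0.013]
wrist_force: [0.5, 1.1, -1.6]
finger_gap: 0.0231
```

Run:
```python
from h import *
from cell import arm
plan(arm.read_state(),[0.486,-0.386,0.2],0.0)
```

```text
pos [ 0.4727 -0.3895  0.295 ] yaw 0.0021 t 6.8 gap 0.0231 F [ 0.5  1.1 -1.6]
shift [ 0.0157 -0.0016  0.0947]
turn [-0.112  0.146  0.011] shift in final axes [ 0.0133 -0.0035  0.095 ]
```

Request:
carry_out([
  [0,0.014,-0.003,0.03,-0.11,0.14,0],
  [0,0,0,0.05,0,0,0],
  [0,0,0,0.05,0,0,0],
  [0,0,0,0.04,0,0,0],
  [0,0,0,0.02,0,0,0],
  [0,0,0,0,0,0,0],
])

```text
time_s: 7.55
tool_pos: [0.4806, -0.3745, 0.0913]
ee_rot: [-0.009, 1.0, 0.001, -0.007]
wrist_force: [-0.4, 0.0, -1.4]
finger_gap: 0.0236
```

Run:
```python
from h import *
from cell import arm
plan(arm.read_state(),[0.486,-0.386,0.037],0.0)
```

```text
pos [ 0.4806 -0.3745  0.0913] yaw 0.0026 t 7.55 gap 0.0236 F [-0.4  0.  -1.4]
shift [0.0062 0.0125 0.054 ]
turn [-0.105  0.079  0.014] shift in final axes [0.0054 0.0115 0.0543]
```

Request:
carry_out([
  [0,0.006,0.012,0,-0.12,0.09,0],
  [0,0,0,0.025,0,0,0],
  [0,0,0,0.018,0,0,0],
  [0,0,0,0,0,0,0],
])

```text
time_s: 8.05
tool_pos: [0.49, -0.3896, 0.0505]
ee_rot: [0.006, 1.0, 0.002, 0.005]
wrist_force: [-0.1, -1.3, -2.4]
finger_gap: 0.0232
```

Run:
```python
from h import *
from cell import arm
plan(arm.read_state(),[0.486,-0.386,0.037],0.0)
```

```text
pos [ 0.49   -0.3896  0.0505] yaw 0.0036 t 8.05 gap 0.0232 F [-0.1 -1.3 -2.4]
shift [-0.0041 -0.0038  0.0135]
turn [ 0.063 -0.053  0.02 ] shift in final axes [-0.004  -0.0036  0.0135]
```

Request:
carry_out([
  [0,-0.002,-0.002,0.008,0.06,-0.05,0],
  [0,0,0,0.006,0,0,0],
  [0,0,0,0,0,0,0],
])

```text
time_s: 8.43
tool_pos: [0.489, -0.389, 0.0413]
ee_rot: [0.002, 1.0, 0.002, 0.001]
wrist_force: [-0.2, -0.4, -1.7]
finger_gap: 0.0233
```

Run:
```python
from h import *
from cell import arm
plan(arm.read_state(),[0.486,-0.386,0.036],0.0)
```

```text
pos [ 0.489  -0.389   0.0413] yaw 0.0039 t 8.425 gap 0.0233 F [-0.2 -0.4 -1.7]
shift [-0.003  -0.003   0.0053]
turn [ 0.018 -0.012  0.022] shift in final axes [-0.003  -0.003   0.0053]
```

Request:
carry_out([
  [0,0,0,0.005,0,0,0],
  [0,0,0,0.003,0,0,0],
])

```text
time_s: 8.68
tool_pos: [0.4894, -0.3894, 0.0403]
ee_rot: [0.002, 1.0, 0.002, 0.001]
wrist_force: [-3.7, 3.4, 14.6]
finger_gap: 0.0232
```

Request:
carry_out([
  [0.06,0,0,-0.001,0,0,0],
  [0.06,0,0,0,0,0,0],
  [0.06,0,0,0,0,0,0],
  [0.06,0,0,-0.03,0,0,0],
  [0.06,0,0,-0.06,0,0,0],
  [0.06,0,0,-0.06,0,0,0],
  [0.087,0,0,-0.06,0,0,0],
  [0.087,0,0,-0.06,0,0,0],
  [0.087,0,0,0,0,0,0],
])

```text
time_s: 9.8
tool_pos: [0.4894, -0.3896, 0.3162]
ee_rot: [0.001, 1.0, 0.002, 0.001]
wrist_force: [-0.5, 0.6, -0.9]
finger_gap: 0.0814
```

Run:
```python
from h import *
from cell import arm
s=arm.read_state()
plan(s,[0.539,0.030,0.32],0.0)
plan(s,[0.494,0.391,0.30],-.12)
print(np.round(s["joints"],3))
p=arm.snapshot("top"); cv2.imwrite("pics/t3.png",cv2.resize(p["frame"][110:260,180:500],None,fx=2.5,fy=2.5)[:,:,::-1]); W=cloud(p)
def c(p,W,u0,u1,v0,v1,a,b):
    w=W[v0:v1,u0:u1].reshape(-1,3); q=w[(w[:,2]>a)&(w[:,2]<b)]
    if len(q)<5: return print(len(q))
    rr=cv2.minAreaRect((q[:,:2]*1000).astype(np.float32)); A=np.c_[q[:,:2],np.ones(len(q))]; co=np.linalg.lstsq(A,q[:,2],rcond=None)[0]; print(len(q),q.mean(0).round(4),rr,"slope",co[:2].round(3))
c(p,W,405,475,170,240,.035,.06)
c(p,W,420,462,185,228,.012,.025)
p=arm.snapshot("wrist"); cv2.imwrite("pics/w3.png",p["frame"][:,:,::-1])
```

```text
pos [ 0.4894 -0.3896  0.3162] yaw 0.0037 t 9.8 gap 0.0814 F [-0.5  0.6 -0.9]
shift [ 0.0511 -0.4193 -0.0049]
turn [ 0.017 -0.01   0.021] shift in final axes [ 0.0496 -0.4196 -0.0038]
pos [ 0.4894 -0.3896  0.3162] yaw 0.0037 t 9.8 gap 0.0814 F [-0.5  0.6 -0.9]
shift [ 0.0075 -0.7806  0.0139]
turn [ 0.016 -0.011  0.709] shift in final axes [-0.0889 -0.7755  0.0162]
[-8.500e-01  4.520e-01  1.336e+00 -1.000e-03  1.351e+00  7.170e-01]
52 [ 0.4878 -0.384   0.0474] ((472.4714660644531, -368.6683654785156), (190.29527282714844, 89.34437561035156), 36.66563415527344) slope [ 0.069 -0.129]
720 [ 0.4882 -0.3868  0.0183] ((487.4715576171875, -381.2095947265625), (109.93872833251953, 122.59122467041016), 7.751252174377441) slope [ 0.002 -0.004]
```

View pics/t3.png

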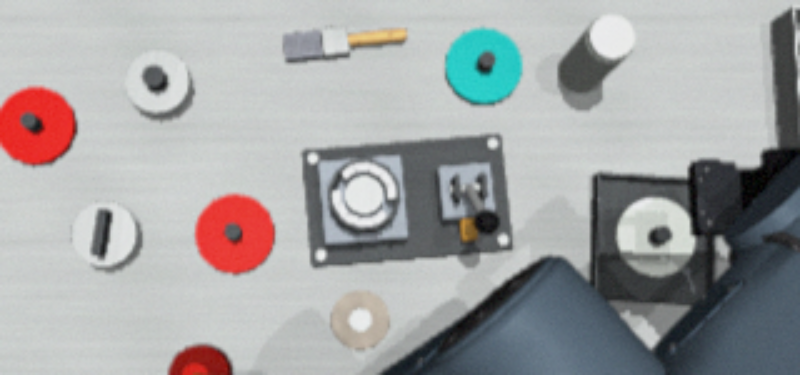

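View pics/w3.png

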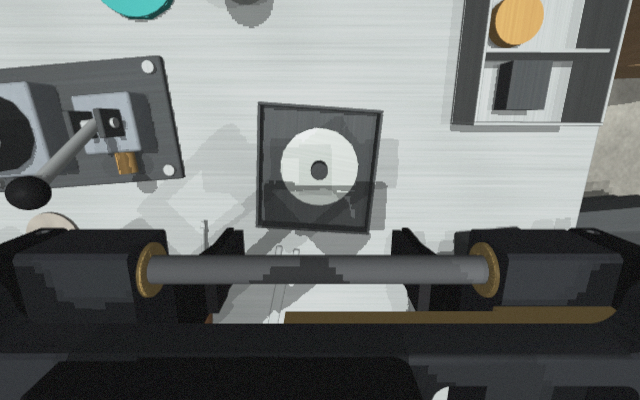

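The cover lies flat in the tray at (320,167), plate top at z 0.018, which matches the sizes given. Next I go over the mouth to look at the slots.

Request:
carry_out([
  [0.087,0.007,-0.055,0,0,0,0],
  [0.087,0.007,-0.058,0,0,0,0],
  [0.087,0.007,-0.058,0,0,0,0],
  [0.087,0.007,-0.058,0,0,0,0],
  [0.087,0.007,-0.058,0,0,0,0],
  [0.087,0.007,-0.058,0,0,0,0],
  [0.087,0.007,-0.058,0,0,0,0],
  [0.087,0,-0.03,0,0,0,0],
  [0.087,0,0,0,0,0,0],
])

```text
time_s: 11.02
tool_pos: [0.5255, 0.0616, 0.2899]
ee_rot: [-0.012, 1.0, -0.0, -0.025]
wrist_force: [0.9, -0.3, 0.8]
finger_gap: 0.0871
```

Run:
```python
from h import *
from cell import arm
s=arm.read_state()
plan(s,[0.539,0.030,0.32],0.0)
plan(s,[0.494,0.391,0.30],-.12)
p=arm.snapshot("wrist"); cv2.imwrite("pics/w4.png",p["frame"][:,:,::-1]); pickle.dump(p,open("w4.pkl","wb"))
uv=proj(p,[.5395,.03,.1]);print(uv); u,v=np.round(uv).astype(int)
cv2.imwrite("pics/w4b.png",cv2.resize(p["frame"][max(0,v-80):v+70,u-80:u+80],None,fx=4,fy=4,interpolation=cv2.INTER_CUBIC)[:,:,::-1])
```

```text
pos [0.5255 0.0616 0.2899] yaw -0.0001 t 11.025 gap 0.0871 F [ 0.9 -0.3  0.8]
shift [ 0.0119  0.0308 -0.0316]
turn [-0.142  0.291 -0.004] shift in final axes [ 0.0135  0.0316 -0.0301]
pos [0.5255 0.0616 0.2899] yaw -0.0001 t 11.025 gap 0.0871 F [ 0.9 -0.3  0.8]
shift [-3.200e-02 -3.295e-01 -3.000e-04]
turn [-0.125  0.3    0.683] shift in final axes [-0.0707 -0.3233 -0.0101]
[350.79712388 162.42728724]
```

View pics/w4b.png

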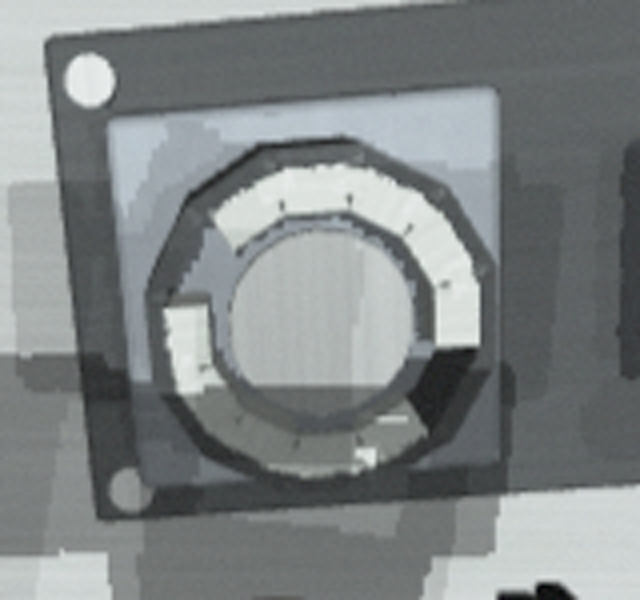

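The crop shows the open mouth at about (322,325). Its slots are upper left (195,265) and lower right (455,385), as predicted.

Run:
```python
from h import *
from scipy.optimize import least_squares
p=pickle.load(open("w4.pkl","rb")); W=cloud(p); q=W.reshape(-1,3)
q=q[(np.abs(q[:,2]-.1)<.006)&(np.hypot(q[:,0]-.5395,q[:,1]-.03)<.06)]
print(len(q),np.median(q[:,2]))
o,r=cv2.minEnclosingCircle((q[:,:2]*1000).astype(np.float32)); print(o,r)
c=np.array(o)/1000
# angular histogram for radius 33..41 mm
d=q[:,:2]-c; rr=np.hypot(*d.T)
for lo,hi in((.033,.037),(.037,.041)):
    a=np.degrees(np.arctan2(d[:,1],d[:,0]))[(rr>lo)&(rr<hi)]
    h,e=np.histogram(a,bins=np.arange(-180,181,4)); print([int(x) for x in e[:-1][h<=1]])
# inner hole fit
W2=W
import itertools
best=None
for dx in np.arange(-4,4.1,.5):
    for dy in np.arange(-4,4.1,.5):
        cc=c+np.array([dx,dy])/1000; x=np.hypot(*(q[:,:2]-cc).T)
        n=((x<.031)|(x>.049)).sum()
        if best is None or n<best[0]: best=(n,[cc])
        elif n==best[0]: best[1].append(cc)
print(best[0],np.mean(best[1],0))
# plate yaw
z=W[...,2]; m=((z>.006)&(z<.11)).astype(np.uint8); m[230:]=0
n,l,st,_=cv2.connectedComponentsWithStats(m); k=l[170,400] or l[160,310]
qq=W[(l==k)&(z<.018)]; print(cv2.minAreaRect((qq[:,:2]*1000).astype(np.float32)))
```

```text
4953 0.09912184510808346
(538.8277587890625, 29.480161666870117) 49.6461181640625
[-132, -128, -124, -120, -116, -112, -108, -104, 48, 52, 56, 60, 64, 68, 72, 76]
[-132, -128, -124, -120, -116, -112, -108, -104, 48, 52, 56, 60, 64, 68, 72, 76]
1716 [0.53932776 0.02948016]
((544.425048828125, -35.43745422363281), (169.96701049804688, 290.9507751464844), 4.619243621826172)
```

Request:
carry_out([
  [0.087,0,-0.01,0,-0.13,0.3,0.81],
  [0.087,-0.011,-0.046,0,0,0,0],
  [0.087,-0.012,-0.05,0,0,0,0],
  [0.087,-0.012,-0.05,0,0,0,0],
  [0.087,-0.012,-0.05,0,0,0,0],
  [0.087,-0.012,-0.05,0,0,0,0],
  [0.087,-0.012,-0.05,0,0,0,0],
  [0.087,0,0,0,0,0,0],
])

```text
time_s: 12.08
tool_pos: [0.5033, 0.3682, 0.2762]
ee_rot: [0.007, 0.996, -0.084, -0.008]
wrist_force: [0.6, 0.3, -0.2]
finger_gap: 0.0873
```

Run:
```python
from h import *
from cell import arm
s=arm.read_state(); print(np.round(s["joints"],2))
p=arm.snapshot("wrist"); cv2.imwrite("pics/w5.png",p["frame"][:,:,::-1]); pickle.dump(p,open("w5.pkl","wb"))
W=cloud(p); q=W.reshape(-1,3)
q=q[(np.hypot(q[:,0]-.494,q[:,1]-.391)<.06)]
f=q[(q[:,2]>.029)&(q[:,2]<.042)]; g=q[(q[:,2]>.056)&(q[:,2]<.075)]
for x in(f,g): print(len(x),np.median(x[:,2]),cv2.minAreaRect((x[:,:2]*1000).astype(np.float32)), x.mean(0))
plan(s,[0.494,0.391,0.25],-.14)
```

```text
[ 0.45  0.49  1.37 -0.    1.29  2.19]
3178 0.034616091822060865 ((494.3217468261719, 391.80938720703125), (90.87316131591797, 90.27845001220703), 79.01456451416016) [0.49659957 0.39131978 0.03460956]
616 0.06449209173506021 ((494.6134033203125, 391.98919677734375), (14.068122863769531, 63.13386917114258), 82.41090393066406) [0.49570916 0.3916076  0.06430243]
pos [0.5033 0.3682 0.2762] yaw -0.1678 t 12.075 gap 0.0873 F [ 0.6  0.3 -0.2]
shift [-0.0127 -0.0213  0.026 ]
turn [ 0.086  0.081 -0.159] shift in final axes [-0.0124 -0.0213  0.0262]
```

View pics/w5.png

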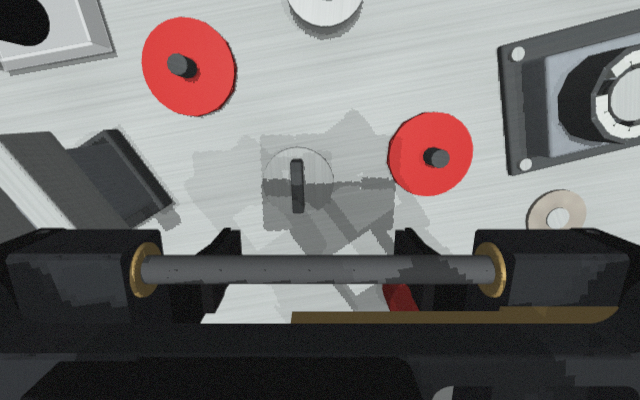

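The wrist view shows the cap's bar grip at (297,187), a red decoy at (430,153) and the vice jaw near (120,180). I'll check the clearance to the vice and the oil can.

Run:
```python
from h import *
p=pickle.load(open("w5.pkl","rb")); t=pickle.load(open("top0.pkl","rb"))
for P in (p,t):
    W=cloud(P).reshape(-1,3); W=W[np.isfinite(W).all(1)]
    c=np.array([.4945,.392]); yw=-.1325
    d=W[:,:2]-c; a=d@[np.cos(yw),np.sin(yw)]; b=d@[np.sin(yw),-np.cos(yw)]
    for za in(.07,.1):
        m=(W[:,2]>za)&(W[:,2]<.17)&(np.abs(a)<.07)&(np.abs(b)<.13)&(np.hypot(a,b)>.05)
        print(za,m.sum(), W[m].min(0) if m.any() else '', W[m].max(0) if m.any() else '')
```

```text
0.07 0  
0.1 0  
0.07 0  
0.1 0
```

Request:
carry_out([
  [0.087,-0.012,-0.022,0.02,0.08,0.08,-0.2],
  [0.087,0,0,0.05,0,0,0],
  [0.06,0,0,0.05,0,0,0],
  [0.05,0,0,0.04,0,0,0],
  [0.05,0,0,0,0,0,0],
])

```text
time_s: 12.75
tool_pos: [0.4997, 0.3769, 0.1102]
ee_rot: [0.004, 0.997, -0.073, -0.001]
wrist_force: [-0.1, 0.7, -0.5]
finger_gap: 0.0648
```

Run:
```python
from h import *
from cell import arm
plan(arm.read_state(),[0.4945,0.392,0.053],-.1325)
```

```text
pos [0.4997 0.3769 0.1102] yaw -0.1462 t 12.75 gap 0.0648 F [-0.1  0.7 -0.5]
shift [-0.0072 -0.0147  0.057 ]
turn [ 0.051  0.007 -0.078] shift in final axes [-0.0071 -0.0143  0.0572]
```

Request:
carry_out([
  [0.05,-0.007,-0.0145,0,0.05,0,-0.08],
  [0.05,0,0,0,0,0,0],
])

```text
time_s: 13.0
tool_pos: [0.4973, 0.392, 0.1128]
ee_rot: [-0.001, 0.998, -0.067, 0.001]
wrist_force: [0.3, 0.4, 1.3]
finger_gap: 0.0519
```

Run:
```python
from h import *
from cell import arm
plan(arm.read_state(),[0.4945,0.392,0.053],-.1325)
```

```text
pos [0.4973 0.392  0.1128] yaw -0.1343 t 13.0 gap 0.0519 F [0.3 0.4 1.3]
shift [-0.0029  0.0006  0.0598]
turn [-0.015 -0.013 -0.01 ] shift in final axes [-0.0027  0.0004  0.0598]
```

Request:
carry_out([
  [0.05,-0.003,0.0005,0.02,0,0,0],
  [0.05,0,0,0.02,0,0,0],
  [0.05,0,0,0.017,0,0,0],
  [0.05,0,0,0,0,0,0],
])

```text
time_s: 13.5
tool_pos: [0.4991, 0.3954, 0.062]
ee_rot: [-0.005, 0.998, -0.066, 0.008]
wrist_force: [0.7, 0.1, 0.0]
finger_gap: 0.0502
```

Run:
```python
from h import *
from cell import arm
plan(arm.read_state(),[0.4945,0.392,0.053],-.1325)
```

```text
pos [0.4991 0.3954 0.062 ] yaw -0.1321 t 13.5 gap 0.0502 F [0.7 0.1 0. ]
shift [-0.0043  0.0041  0.0089]
turn [-0.064 -0.087  0.003] shift in final axes [-0.0041  0.004   0.009 ]
```

Request:
carry_out([
  [0.05,-0.004,0.004,0.003,-0.06,-0.09,0],
  [0.05,0,0,0.005,0,0,0],
  [0.05,0,0,0,0,0,0],
])

```text
time_s: 13.88
tool_pos: [0.4957, 0.3925, 0.0555]
ee_rot: [-0.001, 0.998, -0.066, 0.001]
wrist_force: [-0.3, 0.5, 1.1]
finger_gap: 0.0499
```

Run:
```python
from h import *
from cell import arm
plan(arm.read_state(),[0.4945,0.392,0.053],-.1325)
```

```text
pos [0.4957 0.3925 0.0555] yaw -0.1318 t 13.875 gap 0.0499 F [-0.3  0.5  1.1]
shift [-0.0011  0.0007  0.0025]
turn [-0.012 -0.008  0.004] shift in final axes [-0.0011  0.0007  0.0025]
```

Request:
carry_out([
  [0.05,-0.001,0.0007,0.0025,0,0,0],
  [0.05,0,0,0,0,0,0],
  [0,0,0,0,0,0,0],
  [0,0,0,0,0,0,0],
  [0,0,0,0,0,0,0],
  [0,0,0,0,0,0,0],
])

```text
time_s: 14.62
tool_pos: [0.4949, 0.3921, 0.0533]
ee_rot: [-0.001, 0.998, -0.066, 0.001]
wrist_force: [-0.2, 0.2, -0.4]
finger_gap: 0.0178
```

Run:
```python
from h import *
from cell import arm
s=arm.read_state();print(np.round(s["joints"],2))
plan(s,[0.4945,0.392,0.053],-.1325)
```

```text
[0.49 0.77 1.54 0.   0.82 2.19]
pos [0.4949 0.3921 0.0533] yaw -0.1318 t 14.625 gap 0.0178 F [-0.2  0.2 -0.4]
shift [-0.0004  0.0001  0.0003]
turn [-0.015 -0.013  0.004] shift in final axes [-0.0004  0.0001  0.0003]
```

Request:
carry_out([
  [0,0,0,0,0,0,0],
  [0,0,0,-0.02,0,0,0],
  [0,0,0,-0.05,0,0,0],
  [0,0,0,-0.05,0,0,0],
  [0,0,0,-0.06,0,0,0],
  [0,0,0,0,0,0,-0.9],
  [0,0,0,0,0,0,-0.9],
  [0,0,0,0,0,0,-0.9],
  [0,0,0,0,0,0,-0.9],
  [0,0,0,0,0,0,-0.9],
  [0,0,0,0,0,0,-0.9],
  [0,0,0,0,0,0,-0.9],
  [0,0,0,0,0,0,-0.9],
  [0,0,0,0,0,0,0],
])

```text
time_s: 16.38
tool_pos: [0.4908, 0.3904, 0.2523]
ee_rot: [-0.0, 0.835, 0.55, 0.004]
wrist_force: [0.6, 0.3, -2.9]
finger_gap: 0.0138
```

Run:
```python
from h import *
from cell import arm
s=arm.read_state();print(np.round(s["joints"],2))
plan(s,[0.5392,0.0298,0.22],1.128)
```

```text
[0.49 0.51 1.42 0.   1.21 0.9 ]
pos [0.4908 0.3904 0.2523] yaw 1.1655 t 16.375 gap 0.0138 F [ 0.6  0.3 -2.9]
shift [-0.3125  0.1865  0.0308]
turn [ 0.023 -0.043  0.215] shift in final axes [-0.3051  0.1982  0.0323]
```

Request:
carry_out([
  [0,-0.04,0.025,0,0,0,0.1],
  [0,-0.045,0.028,0,0,0,0],
  [0,-0.045,0.028,0,0,0,0],
  [0,-0.045,0.028,0,0,0,0],
  [0,-0.045,0.028,0,0,0,0],
  [0,-0.045,0.028,0,0,0,0],
  [0,-0.03,0.02,0,0,0,0],
  [0,0,0,0,0,0,0],
])

```text
time_s: 17.38
tool_pos: [0.5386, 0.0359, 0.2561]
ee_rot: [0.002, 0.846, 0.534, 0.009]
wrist_force: [0.2, -0.0, -2.9]
finger_gap: 0.0135
```

Run:
```python
from h import *
from cell import arm
s=arm.read_state();print(np.round(s["joints"],2))
plan(s,[0.5392,0.0298,0.22],1.128)
```

```text
[-0.15  0.38  1.64  0.01  1.11  0.29]
pos [0.5386 0.0359 0.2561] yaw 1.1265 t 17.375 gap 0.0135 F [ 0.2 -0.  -2.9]
shift [-0.0057  0.0028  0.0361]
turn [ 0.07  -0.073 -0.009] shift in final axes [-0.0052  0.0032  0.0361]
```

Request:
carry_out([
  [0,-0.0055,0.003,0.02,0.07,-0.07,0],
  [0,0,0,0.03,0,0,0],
  [0,0,0,0.03,0,0,0],
  [0,0,0,0,0,0,0],
])

```text
time_s: 17.88
tool_pos: [0.5379, 0.0322, 0.1721]
ee_rot: [-0.001, 0.846, 0.533, -0.001]
wrist_force: [-0.7, -0.1, -3.1]
finger_gap: 0.014
```

Run:
```python
from h import *
from cell import arm
s=arm.read_state()
plan(s,[0.5392,0.0298,0.162],1.128)
p=arm.snapshot("wrist"); cv2.imwrite("pics/w6.png",p["frame"][:,:,::-1])
```

```text
pos [0.5379 0.0322 0.1721] yaw 1.1251 t 17.875 gap 0.014 F [-0.7 -0.1 -3.1]
shift [-0.0016  0.0022  0.0101]
turn [-0.017  0.004 -0.017] shift in final axes [-0.0017  0.0022  0.0101]
```

View pics/w6.png

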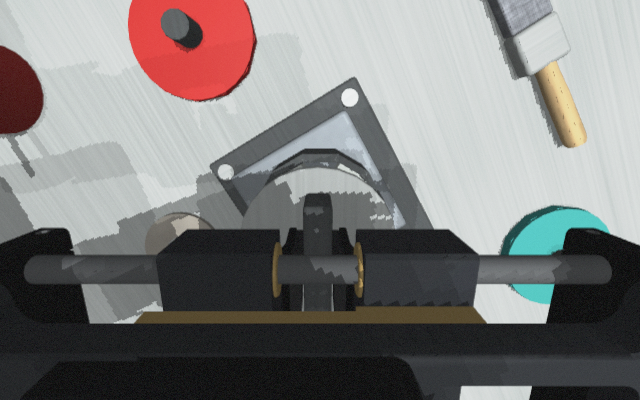

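The cap is held by its bar at (318,205), with its flange over the collar. I'll measure the flange centre in hand.

Run:
```python
from h import *
from cell import arm
from scipy.optimize import least_squares
s=arm.read_state()
p=arm.snapshot("wrist"); W=cloud(p); c0=np.array(s["tool_pos"][:2])
z=W[...,2]; r=np.hypot(W[...,0]-c0[0],W[...,1]-c0[1])
m=(z>.145)&(z<.16)&(r<.056); q=W[m]; print(len(q),q[:,2].mean(), np.median(q[:,2]))
# outer boundary: farthest points per angle
d=q[:,:2]-c0; a=np.degrees(np.arctan2(d[:,1],d[:,0])); rr=np.hypot(*d.T); P=[]
for k in range(-180,180,4):
    mm=(a>=k)&(a<k+4)&(rr>.038)
    if mm.sum()>2: i=np.where(mm)[0][rr[mm].argmax()]; P.append(q[i,:2])
P=np.array(P); f=least_squares(lambda x:np.hypot(*(P-x).T)-.046,c0,loss="soft_l1",f_scale=.001); print(len(P),f.x,c0,np.abs(f.fun).mean())
A=np.c_[q[:,:2],np.ones(len(q))]; print("slope",np.linalg.lstsq(A,q[:,2],rcond=None)[0][:2])
g=W[(z>.176)&(z<.19)&(r<.045)]; print(len(g)); 
if len(g)>10: print(cv2.minAreaRect((g[:,:2]*1000).astype(np.float32)))
```

```text
6640 0.15482406442114832 0.1548506447688145
44 [0.53877587 0.03137194] [0.53910664 0.03211518] 0.0003391925919385933
slope [-0.00121399 -0.01056233]
2774
((542.8027954101562, 34.94415283203125), (56.259864807128906, 32.23640823364258), 79.28115844726562)
```

Request:
carry_out([
  [0,-0.0016,0.001,0.005,0,0,0],
  [0,0,0,0.006,0,0,0],
  [0,0,0,0,0,0,0],
])

```text
time_s: 18.35
tool_pos: [0.5424, 0.0302, 0.1654]
ee_rot: [0.003, 0.846, 0.534, 0.003]
wrist_force: [0.3, 0.2, -1.9]
finger_gap: 0.0137
```

Run:
```python
from h import *
from cell import arm
s=arm.read_state()
plan(s,[0.5394,0.0303,0.158],1.128)
```

```text
pos [0.5424 0.0302 0.1654] yaw 1.126 t 18.35 gap 0.0137 F [ 0.3  0.2 -1.9]
shift [-0.0012 -0.0028  0.0074]
turn [ 0.048 -0.015 -0.011] shift in final axes [-0.0011 -0.0027  0.0074]
```

Request:
carry_out([
  [0,-0.001,-0.0027,0.002,0.05,0,0],
  [0,0,0,0.002,0,0,0],
  [0,0,0,0,0,0,0],
])

```text
time_s: 18.73
tool_pos: [0.5397, 0.0303, 0.1618]
ee_rot: [-0.001, 0.846, 0.534, 0.001]
wrist_force: [0.6, 0.2, -2.5]
finger_gap: 0.0139
```

Run:
```python
from h import *
from cell import arm
s=arm.read_state()
plan(s,[0.5394,0.0303,0.158],1.128)
```

```text
pos [0.5397 0.0303 0.1618] yaw 1.1256 t 18.725 gap 0.0139 F [ 0.6  0.2 -2.5]
shift [-0.0001 -0.0003  0.0038]
turn [ 0.002 -0.018 -0.013] shift in final axes [-0.0001 -0.0003  0.0038]
```

Aligned. I'll go down in small steps and watch the force.

Request:
carry_out([
  [0,0,0,0.004,0,0,0],
  [0,0,0,0.004,0,0,0],
  [0,0,0,0.004,0,0,0],
  [0,0,0,0,0,0,0],
])

```text
time_s: 19.23
tool_pos: [0.5399, 0.0302, 0.149]
ee_rot: [-0.001, 0.846, 0.534, 0.002]
wrist_force: [0.0, 0.1, -1.2]
finger_gap: 0.0138
```

Run:
```python
from h import *
from cell import arm
s=arm.read_state()
plan(s,[0.5394,0.0303,0.127],1.128)
```

```text
pos [0.5399 0.0302 0.149 ] yaw 1.1256 t 19.225 gap 0.0138 F [ 0.   0.1 -1.2]
shift [-0.0002 -0.0005  0.022 ]
turn [ 0.004 -0.018 -0.014] shift in final axes [-0.0002 -0.0005  0.022 ]
```

Request:
carry_out([
  [0,0,-0.0005,0.005,0,0,0],
  [0,0,0,0.005,0,0,0],
  [0,0,0,0.005,0,0,0],
  [0,0,0,0,0,0,0],
])

```text
time_s: 19.73
tool_pos: [0.5401, 0.0303, 0.1348]
ee_rot: [0.0, 0.846, 0.534, 0.002]
wrist_force: [-2.3, -0.2, 5.9]
finger_gap: 0.0134
```

Run:
```python
from h import *
from cell import arm
s=arm.read_state()
plan(s,[0.5394,0.0303,0.127],1.128)
```

```text
pos [0.5401 0.0303 0.1348] yaw 1.1259 t 19.725 gap 0.0134 F [-2.3 -0.2  5.9]
shift [-0.0003 -0.0007  0.0078]
turn [ 0.014 -0.019 -0.012] shift in final axes [-0.0003 -0.0007  0.0078]
```

Request:
carry_out([
  [0,0,-0.0007,0.004,0,0,0],
  [0,0,0,0.004,0,0,0],
  [0,0,0,0.001,0,0,0],
])

```text
time_s: 20.1
tool_pos: [0.5401, 0.0303, 0.128]
ee_rot: [0.001, 0.846, 0.534, 0.003]
wrist_force: [-1.2, 0.1, 9.0]
finger_gap: 0.0139
```

Run:
```python
from h import *
from cell import arm
s=arm.read_state()
plan(s,[0.5394,0.0303,0.126],0.0807)
```

```text
pos [0.5401 0.0303 0.128 ] yaw 1.1262 t 20.1 gap 0.0139 F [-1.2  0.1  9. ]
shift [-0.0003 -0.0007  0.002 ]
turn [ 0.013 -0.031  5.99 ] shift in final axes [-0.0007 -0.0001  0.002 ]
```

Request:
carry_out([
  [0,0,-0.0005,0.002,0,0,0],
  [0,0,0,0.0005,0,0,0.5],
  [0,0,0,0.0005,0,0,0.8],
  [0,0,0,0.0005,0,0,0],
])

```text
time_s: 20.6
tool_pos: [0.5408, 0.0297, 0.1286]
ee_rot: [0.002, 0.902, 0.432, 0.004]
wrist_force: [-2.0, -0.0, 8.8]
finger_gap: 0.014
```

Run:
```python
from h import *
from cell import arm
s=arm.read_state()
plan(s,[0.5394,0.0303,0.126],0.0807); print(s["moment"])
```

```text
pos [0.5408 0.0297 0.1286] yaw 0.8934 t 20.6 gap 0.014 F [-2.  -0.   8.8]
shift [-0.0004 -0.0014  0.0025]
turn [ 0.03  -0.044  4.656] shift in final axes [-0.0013 -0.0007  0.0026]
[ 0.10895585  0.60393066 -0.03473378]
```

Request:
carry_out([
  [0,0,-0.001,0.003,0,0,0],
  [0,0,0,0.0015,0,0,0],
])

```text
time_s: 20.85
tool_pos: [0.5407, 0.0298, 0.1263]
ee_rot: [0.003, 0.902, 0.432, 0.005]
wrist_force: [-3.0, 0.3, 9.9]
finger_gap: 0.0135
```

Run:
```python
from h import *
from cell import arm
s=arm.read_state()
plan(s,[0.5394,0.0303,0.126],0.0807); print(s["moment"])
```

```text
pos [0.5407 0.0298 0.1263] yaw 0.8936 t 20.85 gap 0.0135 F [-3.   0.3  9.9]
shift [-0.0004 -0.0013  0.0003]
turn [ 0.042 -0.052  4.658] shift in final axes [-0.0013 -0.0006  0.0003]
[ 0.11626629  0.71992783 -0.0065302 ]
```

Request:
carry_out([
  [0,0,0,0.0012,0,0,0.8],
  [0,0,0,0.0012,0,0,0.8],
  [0,0,0,0.0012,0,0,0.8],
  [0,0,0,0.0012,0,0,0.8],
])

```text
time_s: 21.35
tool_pos: [0.5413, 0.0281, 0.126]
ee_rot: [0.004, 0.987, 0.16, 0.006]
wrist_force: [-3.1, -2.5, 9.8]
finger_gap: 0.0135
```

Run:
```python
from h import *
from cell import arm
s=arm.read_state()
plan(s,[0.5394,0.0303,0.126],0.0807); print(s["moment"])
```

```text
pos [0.5413 0.0281 0.126 ] yaw 0.3212 t 21.35 gap 0.0135 F [-3.1 -2.5  9.8]
shift [-0.0011 -0.0027 -0.    ]
turn [ 0.05  -0.068  1.378] shift in final axes [-0.0017 -0.0023 -0.    ]
[-0.16685077  0.72480423  0.12518183]
```

Request:
carry_out([
  [0,-0.0007,-0.0015,0.0012,0,0,0.75],
  [0,0,0,0.0012,0,0,0.7],
  [0,0,0,0.001,0,0,0],
])

```text
time_s: 21.72
tool_pos: [0.541, 0.0279, 0.1261]
ee_rot: [0.005, 0.999, 0.03, 0.008]
wrist_force: [-2.7, -0.1, 10.6]
finger_gap: 0.0139
```

Run:
```python
from h import *
from cell import arm
s=arm.read_state()
plan(s,[0.5394,0.0303,0.126],0.0807); print(s["moment"])
```

```text
pos [0.541  0.0279 0.1261] yaw 0.061 t 21.725 gap 0.0139 F [-2.7 -0.1 10.6]
shift [-0.0014 -0.0025  0.0001]
turn [ 0.059 -0.087 -0.113] shift in final axes [-0.0014 -0.0026  0.0001]
[ 0.25048972  0.75810441 -0.02680272]
```

Request:
carry_out([
  [0,-0.001,-0.002,-0.002,0.05,-0.08,-0.1],
  [0,0,0,-0.003,0,0,0],
  [0,0,0,-0.003,0,0,0],
  [0,0,0,0,0,0,0],
])

```text
time_s: 22.22
tool_pos: [0.5415, 0.0285, 0.1375]
ee_rot: [0.002, 0.999, 0.04, 0.003]
wrist_force: [-0.8, 0.2, 3.0]
finger_gap: 0.0136
```

Run:
```python
from h import *
from cell import arm
s=arm.read_state()
plan(s,[0.5394,0.0303,0.139],0.0807); print(s["moment"])
```

```text
pos [0.5415 0.0285 0.1375] yaw 0.0796 t 22.225 gap 0.0136 F [-0.8  0.2  3. ]
shift [-0.002  -0.0019 -0.0016]
turn [ 0.024 -0.033 -0.006] shift in final axes [-0.002  -0.0019 -0.0015]
[0.10335305 0.35333761 0.01870779]
```

Request:
carry_out([
  [0,-0.001,-0.001,-0.002,0,0,0],
  [0,0,0,-0.002,0,0,0],
  [0,0,0,-0.001,0,0,0],
])

```text
time_s: 22.6
tool_pos: [0.5414, 0.0287, 0.1393]
ee_rot: [0.003, 0.999, 0.04, 0.003]
wrist_force: [1.8, -1.5, -4.4]
finger_gap: 0.0138
```

Run:
```python
from h import *
from cell import arm
s=arm.read_state()
plan(s,[0.5394,0.0303,0.139],0.0807); print(s["moment"])
```

```text
pos [0.5414 0.0287 0.1393] yaw 0.0796 t 22.6 gap 0.0138 F [ 1.8 -1.5 -4.4]
shift [-0.0019 -0.0018  0.0003]
turn [ 0.031 -0.039 -0.006] shift in final axes [-0.0019 -0.0018  0.0003]
[-0.12685248 -0.18483761  0.00245353]
```

The cap resists lifting at the expected locked height, so I release it.

Request:
carry_out([
  [0.05,0,0,0,0,0,0],
  [0.05,0,0,0,0,0,0],
  [0.05,0,0,0,0,0,0],
  [0.05,0,0,-0.02,0,0,0],
  [0.05,0,0,-0.05,0,0,0],
  [0.05,0,0,-0.06,0,0,0],
  [0.05,0,0,-0.05,0,0,0],
  [0.05,0,0,0,0,0,0],
])

```text
time_s: 23.6
tool_pos: [0.539, 0.0308, 0.327]
ee_rot: [0.001, 0.999, 0.04, 0.003]
wrist_force: [0.1, -0.2, -0.7]
finger_gap: 0.0498
```

Run:
```python
from h import *
from cell import arm
s=arm.read_state()
plan(s,[0.5394,0.0303,0.32],0.0)
p=arm.snapshot("wrist"); cv2.imwrite("pics/w7.png",p["frame"][:,:,::-1]); pickle.dump(p,open("w7.pkl","wb"))
W=cloud(p);z=W[...,2]; r=np.hypot(W[...,0]-.5394,W[...,1]-.03)
for a,b in((.113,.13),(.14,.16)):
    q=W[(z>a)&(z<b)&(r<.06)]; print(len(q),np.median(q[:,2]),cv2.minAreaRect((q[:,:2]*1000).astype(np.float32)),np.linalg.lstsq(np.c_[q[:,:2],np.ones(len(q))],q[:,2],rcond=None)[0][:2])
```

```text
pos [0.539  0.0308 0.327 ] yaw 0.0795 t 23.6 gap 0.0498 F [ 0.1 -0.2 -0.7]
shift [0.0003 0.0005 0.007 ]
turn [ 0.017 -0.033  0.456] shift in final axes [0.0004 0.0005 0.007 ]
3887 0.12065433560860025 ((541.4241333007812, 28.321224212646484), (90.44835662841797, 90.30261993408203), 1.8772176504135132) [ 0.00062914 -0.00099152]
747 0.15052155089112107 ((540.87841796875, 28.97801399230957), (63.87527847290039, 13.22551441192627), 4.683629035949707) [-0.00393    -0.03914309]
```

View pics/w7.png

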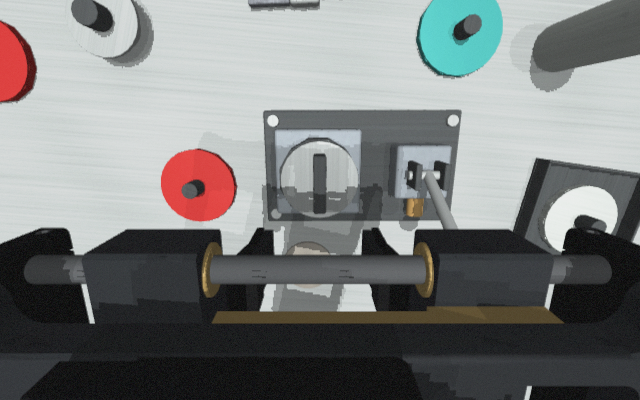

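The cap is locked: flange top at 0.1207 puts the underside about 14 mm below the collar top. It is about 2 mm off centre, and the bar is at 4.7° against the lubricator's 4.6°. Now the lever.

Request:
carry_out([
  [0,-0.026,0.036,0,0,0,0],
  [0,-0.026,0.036,0,0,0,0],
  [0,-0.026,0.037,0,0,0,0],
  [0,-0.027,0.037,0,0,0,0],
  [0,0,0,0,0,0,0],
])

```text
time_s: 24.28
tool_pos: [0.4371, -0.1241, 0.3173]
ee_rot: [-0.003, 0.999, 0.041, -0.007]
wrist_force: [-0.4, 0.3, -0.0]
finger_gap: 0.0077
```

Run:
```python
from h import *
from cell import arm
s=arm.read_state()
plan(s,[0.4461,-0.1235,0.186],0.0807)
```

```text
pos [ 0.4371 -0.1241  0.3173] yaw 0.0822 t 24.275 gap 0.0077 F [-0.4  0.3 -0. ]
shift [0.0108 0.0009 0.1312]
turn [-0.034  0.076  0.009] shift in final axes [9.000e-03 1.000e-04 1.313e-01]
```

Request:
carry_out([
  [0,0,0,0.04,-0.03,0.07,0],
  [0,0,0,0.045,0,0,0],
  [0,0,0,0.04,0,0,0],
  [0,0,0,0,0,0,0],
])

```text
time_s: 24.78
tool_pos: [0.4358, -0.1202, 0.1866]
ee_rot: [-0.003, 0.999, 0.041, -0.002]
wrist_force: [0.5, 0.3, 1.1]
finger_gap: 0.0009
```

Run:
```python
from h import *
from cell import arm
s=arm.read_state()
plan(s,[0.4461,-0.1235,0.186],0.0807)
p=arm.snapshot("wrist"); cv2.imwrite("pics/w8.png",p["frame"][:,:,::-1])
```

```text
pos [ 0.4358 -0.1202  0.1866] yaw 0.0816 t 24.775 gap 0.0009 F [0.5 0.3 1.1]
shift [0.01   0.0042 0.0005]
turn [-0.033  0.021  0.005] shift in final axes [0.01   0.0042 0.0006]
```

View pics/w8.png

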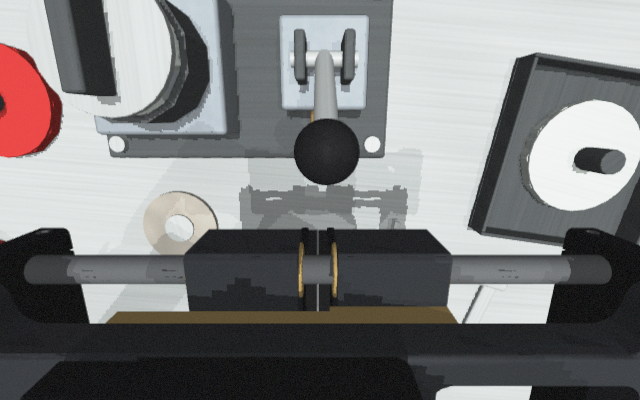

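Request:
carry_out([
  [0,0.015,0.004,0,0,0,0],
  [0,0.02,0,0,0,0,0],
  [0,0.02,0,0,0,0,0],
  [0,0.02,0,0,0,0,0],
])

```text
time_s: 25.32
tool_pos: [0.5092, -0.1183, 0.1943]
ee_rot: [-0.001, 0.999, 0.043, -0.008]
wrist_force: [-7.5, -2.4, 6.6]
finger_gap: 0.0007
```

Run:
```python
from h import *
from cell import arm
s=arm.read_state()
plan(s,[0.5508+.022,-0.1132,0.186],0.0807)
p=arm.snapshot("wrist"); cv2.imwrite("pics/w9.png",p["frame"][:,:,::-1])
```

```text
pos [ 0.5092 -0.1183  0.1943] yaw 0.0866 t 25.325 gap 0.0007 F [-7.5 -2.4  6.6]
shift [0.064  0.0004 0.0073]
turn [-0.013  0.089  0.034] shift in final axes [0.0639 0.     0.0083]
```

View pics/w9.png

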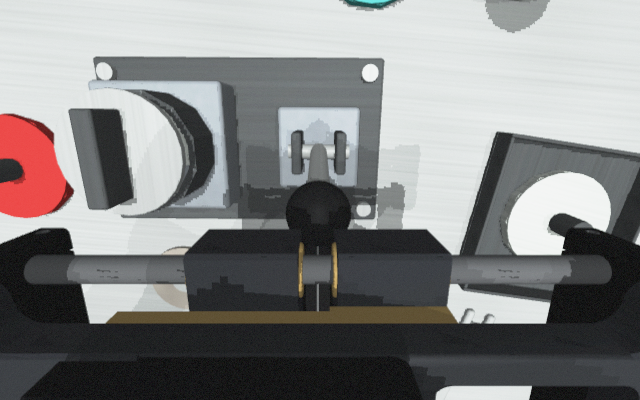

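The ball at (318,213) is moving with the fingers. I'll keep on to the stop.

Request:
carry_out([
  [0,0.02,0,0.003,0,0.05,0],
  [0,0.02,0,0.003,0,0,0],
  [0,0.018,0,0.003,0,0,0],
])

```text
time_s: 25.75
tool_pos: [0.5665, -0.1136, 0.1905]
ee_rot: [0.001, 0.999, 0.045, -0.008]
wrist_force: [-8.9, -3.8, -3.3]
finger_gap: 0.0001
```

Run:
```python
from h import *
from cell import arm
s=arm.read_state()
plan(s,[0.5508+.022,-0.1132,0.186],0.0807)
```

```text
pos [ 0.5665 -0.1136  0.1905] yaw 0.0898 t 25.75 gap 0.0001 F [-8.9 -3.8 -3.3]
shift [0.0064 0.0002 0.0044]
turn [0.006 0.088 0.052] shift in final axes [0.0063 0.0001 0.0045]
```

Request:
carry_out([
  [0,0.007,0,0,0,0,0],
  [0,0.003,0,0,0,0,0],
])

```text
time_s: 26.0
tool_pos: [0.5704, -0.1132, 0.1898]
ee_rot: [0.001, 0.999, 0.047, -0.018]
wrist_force: [-7.6, -3.6, -0.2]
finger_gap: 0.0003
```

Run:
```python
from h import *
from cell import arm
s=arm.read_state()
plan(s,[0.5508+.022,-0.1132,0.186],0.0807)
p=arm.snapshot("top"); cv2.imwrite("pics/t10.png",cv2.resize(p["frame"][110:260,280:480],None,fx=4,fy=4)[:,:,::-1])
p=arm.snapshot("scene"); cv2.imwrite("pics/s10.png",cv2.resize(p["frame"][160:320,230:430],None,fx=4,fy=4)[:,:,::-1])
```

```text
pos [ 0.5704 -0.1132  0.1898] yaw 0.0931 t 26.0 gap 0.0003 F [-7.6 -3.6 -0.2]
shift [0.0026 0.0002 0.0037]
turn [0.008 0.203 0.071] shift in final axes [0.0024 0.0002 0.0038]
```

View pics/s10.png

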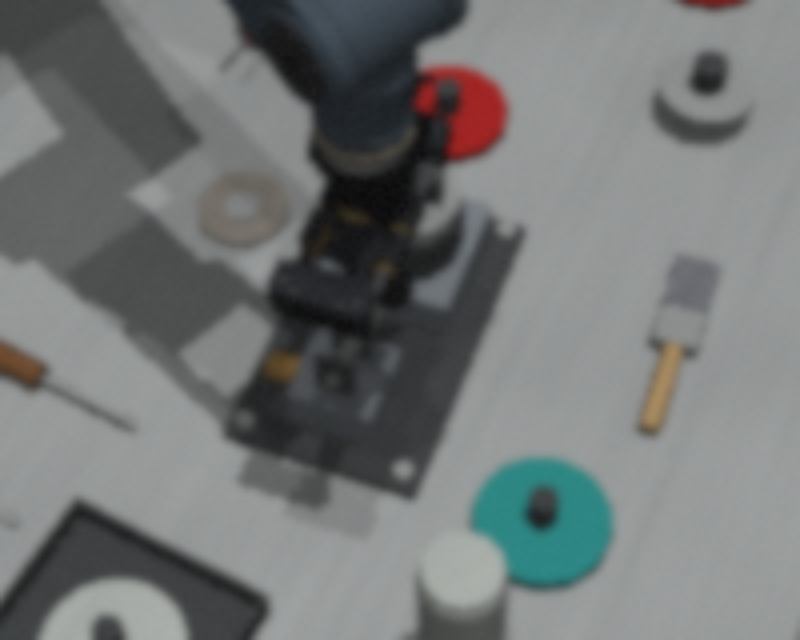

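Request:
carry_out([
  [0,0.008,0,0.002,0,0.2,0],
  [0,0.006,0,0,0,0,0],
])

```text
time_s: 26.35
tool_pos: [0.5735, -0.1129, 0.1884]
ee_rot: [0.001, 0.999, 0.048, -0.014]
wrist_force: [-15.9, -5.6, 3.3]
finger_gap: 0.0008
```

Run:
```python
from h import *
from cell import arm
s=arm.read_state()
plan(s,[0.5508+.022,-0.1132,0.186],0.0807)
p=arm.snapshot("wrist"); cv2.imwrite("pics/w11.png",p["frame"][:,:,::-1])
W=cloud(p);z=W[...,2]; 
for P in (p,arm.snapshot("top")):
    W=cloud(P).reshape(-1,3); f=P["frame"].reshape(-1,3); m=(W[:,2]>.165)&(W[:,2]<.21)&(np.hypot(W[:,0]-.6,W[:,1]+.111)<.04)&(W[:,0]>.585); q=W[m]; print(len(q), q.max(0) if len(q) else '', q.mean(0) if len(q) else '')
```

```text
pos [ 0.5735 -0.1129  0.1884] yaw 0.0969 t 26.35 gap 0.0008 F [-15.9  -5.6   3.3]
shift [-0.0007  0.0002  0.0025]
turn [0.007 0.162 0.093] shift in final axes [-0.0008  0.0002  0.0024]
3143 [ 0.61512162 -0.094817    0.20975404] [ 0.60283533 -0.11017465  0.20058518]
0
```

View pics/w11.png

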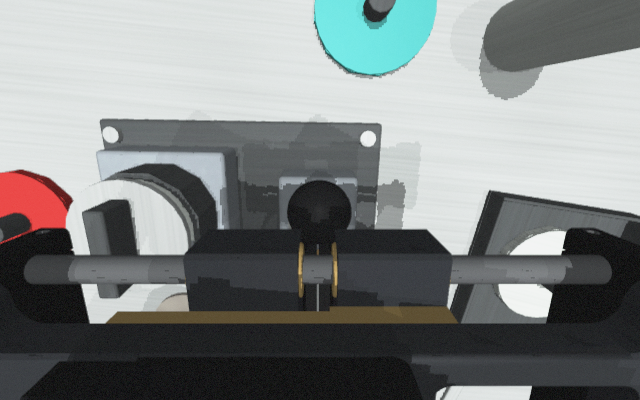

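The force doubled to 16 N. The ball's edge at x 0.615 puts the lever at about 0.90 rad, so it is at the stop. I back off so the spring brings it back.

Request:
carry_out([
  [0,-0.02,0,0,0,0,0],
  [0,-0.03,0,0,0,0,0],
  [0,-0.03,0,0,0,0,0],
  [0,-0.03,0,0,0,0,0],
  [0,-0.025,0,0,0,0,0],
  [0,-0.02,0,0,0,0,0],
  [0,0,0,-0.001,0,0,0],
])

```text
time_s: 27.32
tool_pos: [0.4183, -0.1296, 0.2039]
ee_rot: [0.005, 0.999, 0.05, -0.013]
wrist_force: [0.2, -0.5, 0.4]
finger_gap: 0.0006
```

Run:
```python
from h import *
from cell import arm
s=arm.read_state()
plan(s,[0.42,-0.12,0.26],0.0807)
p=arm.snapshot("wrist"); cv2.imwrite("pics/w12.png",p["frame"][:,:,::-1])
W=cloud(p).reshape(-1,3); m=(W[:,2]>.18)&(W[:,2]<.215)&(np.hypot(W[:,0]-.491,W[:,1]+.119)<.04); q=W[m]; print(len(q), cv2.minAreaRect((q[:,:2]*1000).astype(np.float32)),q[:,2].max())
```

```text
pos [ 0.4183 -0.1296  0.2039] yaw 0.0994 t 27.325 gap 0.0006 F [ 0.2 -0.5  0.4]
shift [ 0.0012 -0.0089 -0.0562]
turn [0.049 0.15  0.108] shift in final axes [ 0.0025 -0.0095 -0.0561]
3089 ((490.6259460449219, -119.54629516601562), (31.424943923950195, 31.21796989440918), 81.67665100097656) 0.2020103737796094
```

View pics/w12.png

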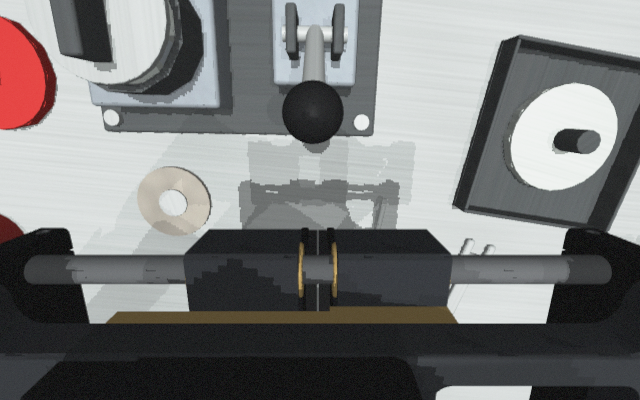

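The ball at (313,112) is back at its rest position. I lift away and do the last checks.

Request:
carry_out([
  [0,0,0,-0.04,0,0,0],
  [0,0,0,-0.05,0,0,0],
  [0,0,0,-0.04,0,0,0],
  [0,0,0,0,0,0,0],
  [0,0,0,0,0,0,0],
])

```text
time_s: 28.0
tool_pos: [0.4314, -0.13, 0.3426]
ee_rot: [0.009, 0.999, 0.051, -0.005]
wrist_force: [-0.2, -0.6, -0.2]
finger_gap: 0.0005
```

Run:
```python
from h import *
from cell import arm
s=arm.read_state(); print(s["tool_pos"],s["time_s"])
p=arm.snapshot("wrist"); t=arm.snapshot("top")
o=np.hstack([p["frame"]]); cv2.imwrite("pics/w13.png",o[:,:,::-1]); cv2.imwrite("pics/t13.png",t["frame"][:,:,::-1])
for nm,P in(("wrist",p),("top",t)):
    W=cloud(P); W=W.reshape(-1,3)
    for n,c,r,a,b in(("cap flange",(.5411,.0286),.055,.113,.13),("bar",(.5411,.0286),.055,.14,.16),("ball",(.491,-.119),.03,.18,.21),("cover plate",(.488,-.387),.056,.012,.026)):
        q=W[(np.hypot(W[:,0]-c[0],W[:,1]-c[1])<r)&(W[:,2]>a)&(W[:,2]<b)]
        if len(q)>20: print(nm,n,len(q),np.median(q[:,2]).round(4),cv2.minAreaRect((q[:,:2]*1000).astype(np.float32)),np.linalg.lstsq(np.c_[q[:,:2],np.ones(len(q))],q[:,2],rcond=None)[0][:2].round(3))
```

```text
[ 0.43135006 -0.13002583  0.34260123] 28.0
wrist cap flange 4482 0.1206 ((540.6649169921875, 28.22876739501953), (91.09640502929688, 91.42070770263672), 53.937217712402344) [0.002 0.001]
wrist bar 1168 0.1502 ((540.4261474609375, 27.83353042602539), (63.49235916137695, 14.37722110748291), 4.480734825134277) [-0.022  0.326]
wrist ball 869 0.196 ((491.0242004394531, -119.904541015625), (30.004907608032227, 31.02286148071289), 4.460459232330322) [-0.043  0.017]
wrist cover plate 3853 0.0179 ((488.36566162109375, -387.6279602050781), (109.92320251464844, 110.20599365234375), 81.13017272949219) [ 0.002 -0.005]
top cap flange 513 0.1213 ((541.091552734375, 29.146583557128906), (89.23680114746094, 89.85357666015625), 44.12155532836914) [ 0.   -0.01]
top bar 87 0.1505 ((539.3678588867188, 28.562511444091797), (62.067665100097656, 13.827962875366211), 4.295026779174805) [ 0.015 -0.087]
top ball 43 0.197 ((496.2775573730469, -114.16511535644531), (18.929859161376953, 20.508039474487305), 82.76277923583984) [-0.456 -0.568]
top cover plate 119 0.0185 ((493.2820739746094, -416.1331481933594), (109.46044158935547, 50.71805953979492), 10.868337631225586) [-0.    -0.013]
```

View pics/w13.png

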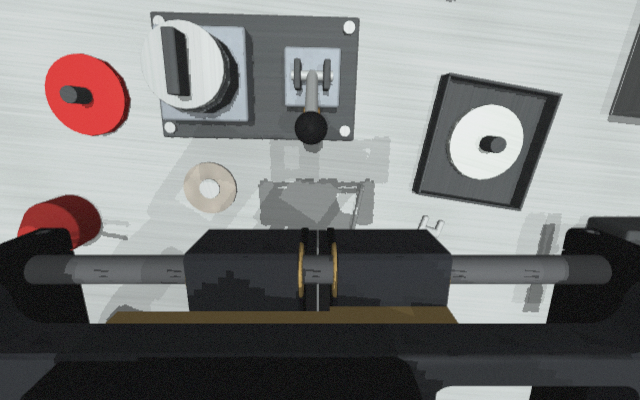

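View pics/t13.png

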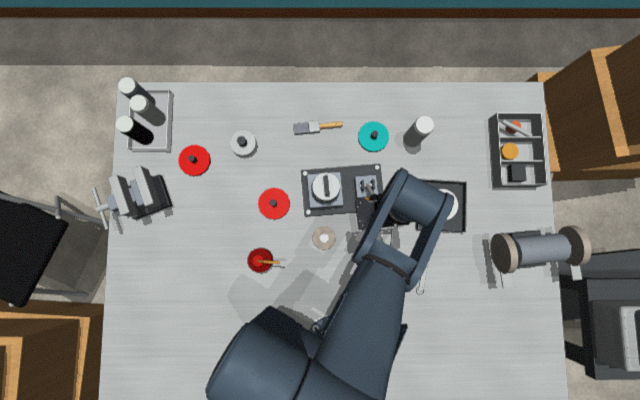

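The cap at (187,62), ball at (311,128) and cover at (487,141) are all in place, and the bystanders visible from the top are where they were. I'm handing the job in.

```bash
python3 -c "
from cell import arm
print(arm.job_done())"
```

```text
the job is handed in; nothing more can be done
None
```

The job is handed in at about 28 s of the allowed 69 s. The dust cover is in the tray, the filler cap is locked and the lever has been swung to its stop and let back. The hand-in gives no verdict, so the results below are my own camera and force readings.

- **Dust cover:** it lies flat in the tray, about 3 mm off its centre. Its plate top is at z 0.018, which matches the floor and cover heights given.
- **Filler cap:** the underside is about 14 mm below the collar top and the centre about 2 mm off the mouth axis. The bar is at 4.5° against the lubricator's 4.6°, and the cap resisted a light pull upward before I let it go.
- **Pump lever:** it reached about 0.90 rad, where the pushing force doubled to 16 N. The ball then returned to its starting position within 1–2 mm.
- **Bystanders:** the visible ones looked unmoved in the last pictures. The arm hid the screwdriver and part of the wrench, and I did not measure any of them.
- **Readings that disagreed:** the last top view placed the lever ball and the dust cover several millimetres to a few centimetres off, because the arm was partly in front of them. I went by the wrist camera for those two.

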